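Push-in silencer into the valve manifold

TASK

Take the bronze exhaust silencer out of the wooden stand and push its stem straight down into the open push-in port of the valve manifold until it locks, without ramming it. While still holding it, give it one firm upward tug (about 10 N) to prove that it holds, then let go of it. Leave the red spare plug and everything else on the desk where it is.

Things in the scene. Friction and masses are not known exactly. Their poses are not given: they have to be found in the camera images.
- silencer_center (a point): Bronze exhaust silencer, 98 mm tall, 50 to 100 g, upright in one of the stand's holes: brass cylinder 25 mm across and 41 mm tall, on a 27 mm steel flange 7 mm thick (underside 54 mm above the desk), on a steel stem 16 mm across, 50 mm long. This point: on its axis in the middle of the bronze part, 76 mm above the stem's end, 22 mm below its top. z along its axis, up.
- port_mouth (a point): Centre of the mouth of the OPEN push-in port (top of its blue collar, 26 mm across, 80 mm above the desk), a grey upright fitting with a straight vertical bore 18 mm wide below this point. The manifold's other port looks alike but is closed by a red plug. How deep the stem locks differs and cannot be seen: locked, the flange's underside is 6 to 18 mm above the mouth; it must be felt.
- silencer: The same silencer; origin at the centre of the stem's lower end, z up its axis. From there the stem has a cone (8 to 16 mm across, 9 mm long), a ring 16 mm across and 4 mm long, a groove 9 mm across and 10 mm long, in which the lock closes, then plain stem.
- port: The open port as a whole, fixed, 31 mm across; origin 50 mm below its mouth, z up. Going in, sprung jaws resist (bump of 5 to 10 N), then over the last 3 mm to the lock a valve spring adds 2.5 to 5 N; 2 mm past the lock (spring 5 to 6.5 N) is a rubber-cushioned stop, where force climbs steeply. Not locked, the spring lifts the silencer; locked, it cannot be pulled out. It bears 25 N of push or pull.
- valve (a joint): How far the sprung valve inside the open port is pushed down by the stem, m: 0 free, about 0.003 when the silencer is locked and let go, 0.005 at the rubber-cushioned stop; spring 0.8 N/mm with 2.4 N preload.
- jaw_a (a joint): How far one collet jaw in the open port is spread, m: 0 closed, 0.001 to 0.003 while the stem's ring passes it, again 0 when locked.
- jaw_b (a joint): The same for the opposite jaw.
- spare_center (a point): Red plastic spare plug, loose, standing in the stand's other hole: centre of its 27 mm flange, which is 10 mm thick; its top is 64 mm above the desk. To be left alone.
- manifold: Aluminium valve manifold block, 64 x 124 x 30 mm, fixed to the desk, with two black 22 x 40 mm coils up to 55 mm above the desk; origin at the centre of its underside. The two ports stand at y = +28 mm and -28 mm, x = -8 mm in its frame.
- stand: Light wooden stand, 56 x 124 x 54 mm, fixed, origin at the centre of its underside; two upright holes 18.5 mm wide at y = +31 and -31 mm in its frame hold the silencer and the spare plug.
- multimeter: Multimeter 152 x 76 x 45 mm lying behind the work, bystander; origin at its underside's centre.
- contactor: Contactor 75 x 45 x 70 mm behind the work, bystander; origin at its underside's centre.
- tape_red: Roll of red tape 53 mm across, 18 mm tall, bystander behind the work; origin at its underside's centre.
- mug_1: Grey mug 94 mm tall, bystander at the right; origin at its underside's centre.
- stop_button: Red mushroom push button unit 60 mm tall, bystander at the back; origin at its underside's centre.
Things that resemble listed ones, but are neither listed nor needed, are in the scene too. Leave any green, pink or turquoise look-alike of the silencer alone.

How it is judged:
On the way, in this order (a step that is already met when the one before it is completed fails the run):
1. the silencer is pushed in past the lock, its collet jaws closed behind the stem's ring (value of joint valve above 0.002 m and value of joint each of jaw_a, jaw_b below 0.001 m and horizontal distance between silencer_center and port_mouth below 0.006 m), for 0.1 s.
2. locked, it is tugged upward with more than about 6 N for 0.15 s and holds (the valve spring and the collet's answer to it make 9 N of the contact force summed here) (value of joint valve between 0.002 and 0.0034 m and value of joint each of jaw_a, jaw_b below 0.001 m and contact force between silencer and port above 15 N and contact force between silencer and the fingers above 1 N), for 0.15 s.
At the end, for the whole second after the job is handed in: The silencer is locked in the open port: valve held down more than 2 mm, both collet jaws closed (under 1 mm), axis within 6 mm of the port mouth's centre, upright within 0.1 rad, released and at rest (all of step 1 and angle between silencer's own z axis and vertical below 0.1 rad and linear speed of silencer below 0.02 m/s); the robot touches nothing.
It fails at once if the silencer is rammed into the port (contact forces summed over 32 N) (contact force between silencer and port above 32 N and (value of joint valve below 0.0025 m or value of joint valve above 0.0036 m)).
It fails at once if the locked silencer is torn at (contact forces summed over 40 N, a tug of about 30 N) (contact force between silencer and port above 40 N).
It fails at once if the spare plug is moved more than 20 mm (distance of spare_center from where it was at the start of the episode above 0.02 m).
It fails at once if a bystander on the desk is moved more than 20 mm (distance of any of multimeter, contactor, tape_red, mug_1, stop_button from where it was at the start of the episode above 0.02 m).
It also fails if it takes over 58 s, if anything falls off the work surface, if the arm or the gripper's body presses on something with over 40 N, if the wrist force passes 120 N, or if a joint passes its speed limit or range.

ROBOT

A 6-joint arm with a two-finger parallel gripper is mounted at the origin on a cart in front of the work surface, level with it; the furniture and walls round the work are solid. World frame = base frame: x ahead of the robot, y to its left, z up, the work surface at z = 0. Lengths are in m, angles in rad, forces in N, time in s.
With the tool pointing down it reaches from about 0.35 to 0.775 m from the base axis. Payload 7.3 kg.
Tool frame: the origin (TCP) lies between the finger pads; the fingertips stand 8 mm ahead of it and the grasp point (between the pads) lies 11 mm behind it (robot.nose_length is the distance from the TCP to the fingertips, in m); z points along the fingers, y is the line along which they close (so a half turn about z gives the same grasp; the last joint's range is limited). The gripper opens to 92 mm and grips with 3 to 60 N. Pads are 19 mm wide; open, the fingers measure 130 mm over their backs; the gripper's body (75 mm by 190 mm) begins 47 mm behind the grasp point.
Start: joints at [-1.314, 0.342, 1.524, -0, 1.275, -0.146], TCP at [0.206, -0.483, 0.235] pointing down, gripper open.
Joint ranges: [-2.53, 2.53], [-0.77, 2.02], [0.04, 2.7], [-1, 4.14], [0.28, 2.66], [-3.11, 3.11]. Speed limits (rad/s): [2.57, 2.57, 3.14, 3.14, 3.14, 3.14].

INTERFACE

Orientations are given as [roll, pitch, yaw] about the fixed x, y, z axes, in that order (R = Rz(yaw) Ry(pitch) Rx(roll)).
In Python, from cell import robot gives the robot as it stands. The module is installed in compiled form; this text tells all that it offers.
- The arm moves only by the shell command python3 -m jog 'ROWS' [FORCE]. ROWS is JSON, a list that holds one entry, the list of rows, each a list of 5 numbers: the gripper's target within -1 to 1 (fully open at 1, half-way at 0, shut at -1), then the shift along the tool's x, y, z in m, then the turn about the tool's z in rad. A call has 1 to 5 rows; each row is the pose to reach, as a shift and turn from the pose commanded when the call began, along the tool's axes at that moment; what a row does not reach only later rows make up. A row lasts 1/12 s, in which the tool goes at most 41.7 mm and 7.16 degrees, less where a joint would pass 70% of its speed; a pose out of reach is approached as far as the arm can. A call with a gripper value outside its range is refused whole. The fingers move at their own pace and stop on an object; FORCE is the grip in N (left out, the last holds). Time passes only in rows, so rows that repeat a pose let the fingers close. It gives the time, the measured TCP pose, the force, the opening and the grip force at its end, in the units of the state.
- robot.observe(): the state, without advancing time (a new reading comes with each control period).
- robot.read_camera(name): name is "side" or "top"; returns the picture (420x560x3 uint8, red, green, blue); there is no depth.
- robot.camera_model(name): a dict with "camera_matrix" (3x3 intrinsics, pixels), "position" and "attitude" of the camera in the world. Camera axes: x right, y down, z forward; pixel columns grow to the right and rows downward; lengths in m; the calibration is good to about 2 mm. A picture is of the moment at which its call begins. camera_model takes no time and is no camera call.
- robot.hand_in(): hands the job in; it is judged then, once.
The state is a dict: "time": time; "qpos": joint angles; "qvel": joint speeds; "joint_efforts": joint torques, N m; "tool_pos": TCP position; "tool_rot": TCP orientation; "contact_force": force on the tool from outside, world axes, zero at the start; "torque": the same for the moment, N m; "opening": finger opening in m; "grip_force": force on a finger pad.
Only numpy, scipy, OpenCV 4.12 (cv2) and the standard library are available. Lean on these libraries where they do the work, as an engineer would, in place of code of your own. Each camera call takes 0.05 s, during which the arm holds its last target. There are 200 camera calls.

## Working session

There is one attempt and no reset: what is moved stays moved. The work goes in short steps, Python scripts to look and compute and a shell command to move; the robot and the scene stay as the last step left them, time stands still between calls to the robot, and variables do not carry over. Pictures are saved under pics/ and viewed, at most 10 in all, crops included, and the job is handed in when it is done.

```bash
mkdir -p pics; python3 - <<'E'
from cell import robot
import cv2
for n in("top","side"):
    cv2.imwrite(f"pics/{n}0.png",robot.read_camera(n)[:,:,::-1]); print(n,robot.camera_model(n))
s=robot.observe();print(s)
E
```

```text
top {'camera_matrix': array([[486.7366382 ,   0.        , 277.56118307],
       [  0.        , 486.7366382 , 206.97856444],
       [  0.        ,   0.        ,   1.        ]]), 'position': array([ 0.35049258, -0.0052526 ,  1.41177761]), 'attitude': array([-2.96098792, -0.00766527, -1.54468765])}
side {'camera_matrix': array([[444.21204519,   0.        , 276.73163826],
       [  0.        , 444.21204519, 213.83930739],
       [  0.        ,   0.        ,   1.        ]]), 'position': array([0.55412326, 0.79069558, 0.61270045]), 'attitude': array([-2.16210908, -0.02049664, -3.09283103])}
{'time': 0.1, 'qpos': array([-1.31400786e+00,  3.42654674e-01,  1.52488922e+00, -3.38856451e-05,
        1.27537956e+00, -1.46012574e-01]), 'qvel': array([-0.00037884, -0.00164999, -0.00277456, -0.00054845,  0.00224727,
       -0.00058982]), 'joint_efforts': array([ 1.21259967e-03, -4.32006848e+01, -2.44693476e+01,  7.18639302e-02,
        5.26133215e-02, -4.95519964e-05]), 'tool_pos': array([ 0.20571791, -0.48265494,  0.23412486]), 'tool_rot': array([-3.14027130e+00, -1.61564610e-04,  4.02810826e-01]), 'contact_force': array([0.04791537, 0.46074463, 0.62613442]), 'torque': array([-0.01239071,  0.02647705, -0.01326175]), 'grip_force': 0.0, 'opening': 0.09204533330368342}
```

View pics/top0.png

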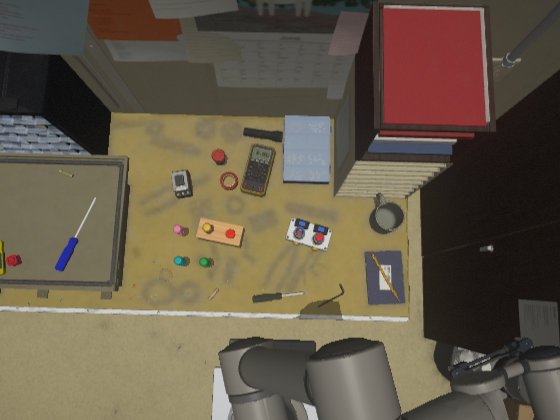

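View pics/side0.png

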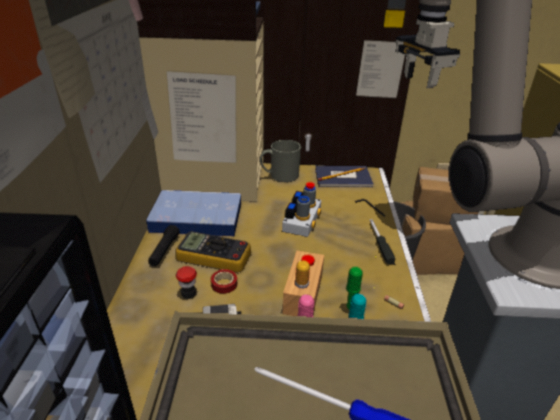

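Top: the silencer is at about (208,228), the spare plug at (231,233) and the manifold ports at about (299,234) and (319,239). The side view shows the silencer at (302,272). I'll zoom in on both views.

```bash
python3 - <<'E'
import cv2,numpy as np
t=cv2.imread("pics/top0.png");s=cv2.imread("pics/side0.png")
r=lambda i,y,x,h,w,k:cv2.resize(i[y:y+h,x:x+w],None,fx=k,fy=k,interpolation=cv2.INTER_NEAREST)
a=r(t,205,190,50,160,5)
b=np.hstack([r(s,175,275,65,65,5),r(s,245,270,65,65,5)])
b=cv2.copyMakeBorder(b,0,0,0,150,0)
cv2.imwrite("pics/crop.png",np.vstack([a,b]))
E
```

```text
(no output)
```

View pics/crop.png

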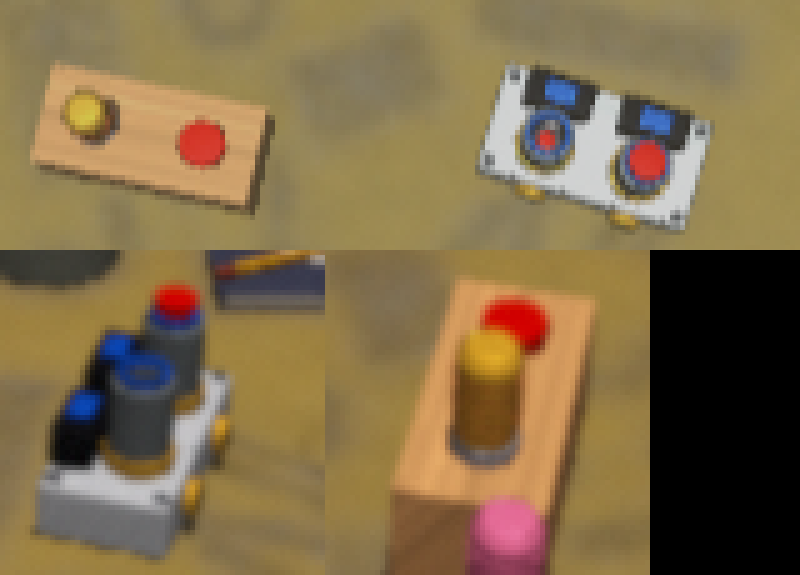

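The open port is the left one in the top view, its blue ring at about (299.4,232.4); in the side view it is at (303.6,199.4). The right port is closed by the red plug. The bronze top is at about (207,227.6) in the top view, with its disc at about (303.5,263) in the side view. Next I'll measure these with masks and rays.

```bash
cat > h.py <<'E'
import cv2,numpy as np
from cell import robot
from scipy.spatial.transform import Rotation as R
def ray(n,p):
    m=robot.camera_model(n);K=m["camera_matrix"]
    return m["position"],R.from_euler("xyz",m["attitude"]).as_matrix()@np.linalg.solve(K,[p[0],p[1],1])
def plane(n,p,z):
    o,d=ray(n,p);return o+d*(z-o[2])/d[2]
def tri(p,q):
    (o1,d1),(o2,d2)=ray("top",p),ray("side",q)
    t=np.linalg.lstsq(np.c_[d1,-d2],o2-o1,rcond=None)[0];a,b=o1+t[0]*d1,o2+t[1]*d2
    return (a+b)/2,a-b
def proj(n,P):
    m=robot.camera_model(n);c=R.from_euler("xyz",m["attitude"]).as_matrix().T@(np.array(P)-m["position"]);u=m["camera_matrix"]@c;return u[:2]/u[2]
def blobs(img,lo,hi,roi):
    x,y,w,h=roi;hsv=cv2.cvtColor(img,cv2.COLOR_BGR2HSV)[y:y+h,x:x+w]
    m=cv2.inRange(hsv,np.array(lo),np.array(hi));n,l,st,c=cv2.connectedComponentsWithStats(m)
    return [(c[i]+[x,y],st[i][:5]+[x,y,0,0,0]) for i in range(1,n) if st[i][4]>12]
E
python3 - <<'E'
from h import *
np.set_printoptions(precision=4,suppress=True)
t=cv2.imread("pics/top0.png");s=cv2.imread("pics/side0.png")
B=([100,120,60],[125,255,255]);RD=([0,200,120],[5,255,255]);Y=([18,170,90],[30,255,255])
for nm,i,c,roi in(("top bronze",t,Y,(200,218,16,16)),("top blue",t,B,(285,215,55,30)),("top red",t,RD,(220,220,120,30)),
 ("side blue",s,B,(275,180,50,35)),("side bronze",s,([14,150,60],[30,255,255]),(292,255,22,35)),("side bright",s,([14,150,140],[30,255,255]),(292,255,22,35)),("side red",s,RD,(275,175,60,100))):
    for b in blobs(i,*c,roi):print(nm,b[0],b[1])
print("port",plane("top",(299.4,232.4),.08),plane("side",(303.6,199.4),.08),tri((299.4,232.4),(303.6,199.4)))
print("sil",plane("top",(207,227.6),.101),plane("side",(303.3,263.5),.101))
for p in((230.5,233.7),):print("spare",plane("top",p,.064))
print("plugged",plane("top",(319.5,237),.1))
print("stand edge",plane("top",(193.7,236.9),.054)-plane("top",(240.6,246.7),.054), "manif",plane("top",(286.3,238.8),.03)-plane("top",(326,250.2),.03))
E
```

```text
top bronze [206.4054 226.7297] [203 224   8   7  37]
top blue [301.7333 222.8   ] [299 220   7   6  30]
top blue [320.8065 228.5806] [318 226   7   6  31]
top blue [299.4348 230.1304] [295 227   9   9  23]
top red [229.8605 232.5581] [226 230   9   7  43]
top red [319.7368 235.7895] [317 234   6   5  19]
side blue [309.5714 189.2143] [305 188  10   3  14]
side blue [301.7158 197.1053] [295 192  15  11  95]
side blue [291.4737 205.6053] [288 203   8   6  38]
side bronze [302.1118 271.8043] [295 258  17  27 322]
side bright [302.875  266.2778] [295 258  17  21 144]
side red [309.7667 184.5667] [306 183   8   5  30]
side red [308.3108 258.7432] [302 255  12  10  74]
port [ 0.5243 -0.0711  0.08  ] [ 0.524  -0.0659  0.08  ] (array([ 0.5243, -0.0712,  0.0768]), array([ 0.0009, -0.0001,  0.0001]))
sil [0.5279 0.1809 0.101 ] [0.526  0.1831 0.101 ]
spare [0.5176 0.1199 0.064 ]
plugged [ 0.5106 -0.1249  0.1   ]
stand edge [0.0239 0.1323 0.    ] manif [0.0295 0.1136 0.    ]
```

```bash
python3 -m jog '[[[0.3,0.03,-0.0263,0,0],[0.3,0.06,-0.0526,0,0],[0.3,0.09,-0.0789,0,0],[0.3,0.12,-0.105,0,0],[0.3,0.15,-0.132,0,0]]]' 40
python3 -m jog '[[[0.2,0.03,-0.0263,0,0],[0.2,0.06,-0.0526,0,0],[0.2,0.09,-0.0789,0,0],[0.2,0.12,-0.105,0,0],[0.2,0.15,-0.132,0,0]]]'
python3 -m jog '[[[0.2,0.03,-0.0263,0,0],[0.2,0.06,-0.0526,0,0],[0.2,0.09,-0.0789,0,0],[0.2,0.12,-0.105,0,0],[0.2,0.15,-0.132,0,0]]]'
python3 -m jog '[[[0.2,0.02,-0.018,0.01,-0.12],[0.2,0.04,-0.036,0.02,-0.24],[0.2,0.06,-0.054,0.03,-0.36],[0.2,0.08,-0.072,0.04,-0.48],[0.2,0.1,-0.088,0.05,-0.6]]]'
python3 -m jog '[[[0.2,0,0,0,-0.12],[0.2,0,0,0,-0.24],[0.2,0,0,0,-0.37],[0.2,0,0,0,-0.37]]]'
```

```text
time: 0.52
tool_pos: [0.2923, -0.3009, 0.2344]
tool_rot: [-3.141, -0.0, 0.402]
contact_force: [-0.1, 0.1, 0.1]
opening: 0.0631
grip_force: 0.0
time: 0.93
tool_pos: [0.3786, -0.1207, 0.2347]
tool_rot: [3.141, 0.0, 0.402]
contact_force: [0.6, -0.3, -0.7]
opening: 0.0551
grip_force: 0.0
time: 1.35
tool_pos: [0.4649, 0.0598, 0.2345]
tool_rot: [3.141, 0.0, 0.403]
contact_force: [0.3, -0.1, 0.2]
opening: 0.055
grip_force: 0.0
time: 1.77
tool_pos: [0.5221, 0.1795, 0.1837]
tool_rot: [-3.141, 0.001, 1.009]
contact_force: [0.4, -0.6, 0.3]
opening: 0.0553
grip_force: 0.0
time: 2.1
tool_pos: [0.5218, 0.178, 0.184]
tool_rot: [-3.14, 0.001, 1.378]
contact_force: [0.1, -1.2, 0.9]
opening: 0.0552
grip_force: 0.0
```

```bash
python3 -m jog '[[[0.2,0.005,0.005,0.02,0],[0.2,0.005,0.005,0.05,0],[0.2,0.005,0.005,0.08,0],[0.2,0.005,0.005,0.08,0]]]'
python3 - <<'E'
from h import *
for n in("side","top"):
    i=robot.read_camera(n)[:,:,::-1];cv2.imwrite(f"pics/{n}1.png",i)
s=cv2.imread("pics/side1.png");t=cv2.imread("pics/top1.png")
r=lambda i,y,x:cv2.resize(i[y:y+80,x:x+80],None,fx=5,fy=5,interpolation=0)
cv2.imwrite("pics/c1.png",np.hstack([r(s,225,260),r(t,190,170)]))
E
```

```text
time: 2.43
tool_pos: [0.5244, 0.1809, 0.0994]
tool_rot: [-3.132, 0.004, 1.369]
contact_force: [-0.8, 0.3, -1.2]
opening: 0.0553
grip_force: 0.0
```

View pics/c1.png

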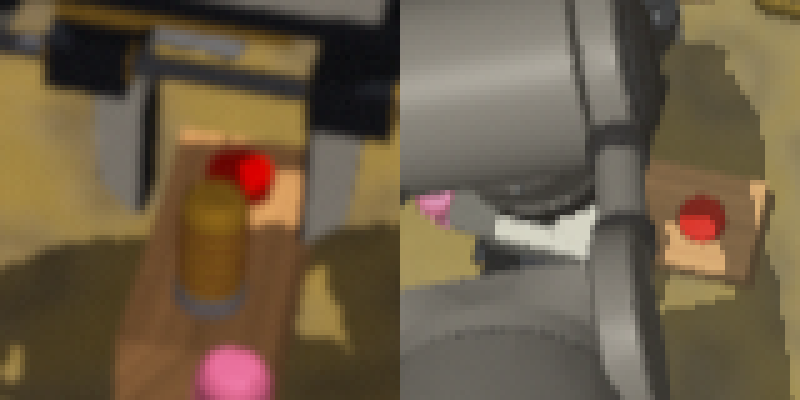

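The side crop shows the fingers on either side of the silencer, with tips at about crop (135,210) and (320,240). The bronze axis is at about (213,240), i.e. side pixel (302.1,272). I'll compare that with the projection of the TCP.

```bash
python3 - <<'E'
from h import *
o=robot.observe();p=o["tool_pos"];print(p,o["tool_rot"])
s=cv2.imread("pics/side1.png")
print("tip mid",proj("side",p-[0,0,.008]))
print("bronze mid via side rows", [proj("side",[.5275,.182,z]) for z in(.061,.0815,.102)])
print([plane("side",(c,272),.0815) for c in(302.1,303)])
E
```

```text
[0.52750527 0.18158832 0.10441415] [-3.13947457e+00  9.52352482e-04  1.37034306e+00]
tip mid [302.34092298 264.89400046]
bronze mid via side rows [array([301.32378656, 279.88447977]), array([301.90803238, 271.3833691 ]), array([302.50920017, 262.63603409])]
[array([0.527152  , 0.18364659, 0.0815    ]), array([0.52553367, 0.18352978, 0.0815    ])]
```

```bash
python3 -m jog '[[[0.2,0.001,-0.001,0.02,0],[0.2,0.001,-0.001,0.033,0],[0.2,0.001,-0.001,0.033,0],[0.2,0.001,-0.001,0.033,0]]]'
python3 -m jog '[[[-1,0,0,0,0],[-1,0,0,0,0],[-1,0,0,0,0],[-1,0,0,0,0],[-1,0,0,0,0]]]' 40
```

```text
time: 2.87
tool_pos: [0.528, 0.1831, 0.0733]
tool_rot: [3.14, -0.001, 1.372]
contact_force: [-0.7, 0.1, 0.5]
opening: 0.0547
grip_force: 0.0
time: 3.28
tool_pos: [0.5274, 0.183, 0.0722]
tool_rot: [3.141, -0.0, 1.373]
contact_force: [-0.7, 0.5, 0.3]
opening: 0.0266
grip_force: 0.0
```

```bash
python3 -m jog '[[[-1,0,0,0,0],[-1,0,0,0,0],[-1,0,0,0,0],[-1,0,0,0,0]]]' 40
python3 -m jog '[[[-1,0,0,-0.01,0],[-1,0,0,-0.03,0],[-1,0,0,-0.06,0],[-1,0,0,-0.1,0],[-1,0,0,-0.1,0]]]'
```

```text
time: 3.62
tool_pos: [0.5274, 0.183, 0.0721]
tool_rot: [3.141, -0.0, 1.373]
contact_force: [-0.3, 0.2, 5.4]
opening: 0.0241
grip_force: 40.0
time: 4.03
tool_pos: [0.5306, 0.1838, 0.1792]
tool_rot: [3.13, -0.005, 1.373]
contact_force: [1.6, 0.6, -0.5]
opening: 0.0243
grip_force: 40.0
```

```bash
python3 -m jog '[[[-1,-0.04,0.007,0,0],[-1,-0.08,0.015,0,0],[-1,-0.12,0.022,0,0],[-1,-0.16,0.03,0,0],[-1,-0.2,0.037,0,0]]]'
python3 -m jog '[[[-1,-0.02,0.004,0,0],[-1,-0.04,0.008,0,0],[-1,-0.049,0.009,0,0],[-1,-0.049,0.009,0,0],[-1,-0.049,0.009,0,0]]]'
python3 - <<'E'
from h import *
i=robot.read_camera("side")[:,:,::-1];cv2.imwrite("pics/side2.png",i);o=robot.observe();print(o["tool_pos"],o["tool_rot"],o["contact_force"])
t=cv2.imread("pics/top0.png");s=cv2.imread("pics/side0.png");s2=cv2.imread("pics/side2.png")
def r(i,x,y,w,h,k):
    a=cv2.resize(i[y:y+h,x:x+w],None,fx=k,fy=k,interpolation=0)
    return a
a=np.hstack([r(t,285,218,30,25,13),r(s,285,180,30,25,13)])   # 780x325
b=r(s2,265,130,100,45,0+6) if 0 else cv2.resize(s2[140:215,250:380],None,fx=3.6,fy=3.6,interpolation=0)
b=cv2.copyMakeBorder(b,0,0,0,780-b.shape[1],0)
cv2.imwrite("pics/c2.png",np.vstack([a,b]))
E
```

```text
time: 4.45
tool_pos: [0.5237, -0.022, 0.172]
tool_rot: [3.141, 0.0, 1.373]
contact_force: [1.4, -0.4, -1.5]
opening: 0.0241
grip_force: 40.0
time: 4.87
tool_pos: [0.5231, -0.0698, 0.1717]
tool_rot: [-3.141, -0.0, 1.372]
contact_force: [-0.1, 2.2, -0.9]
opening: 0.0241
grip_force: 40.0
[ 0.52319546 -0.06922098  0.17170858] [-3.14128025e+00 -4.06508066e-04  1.37319707e+00] [-0.20528236  0.73441836 -1.23485353]
```

View pics/c2.png

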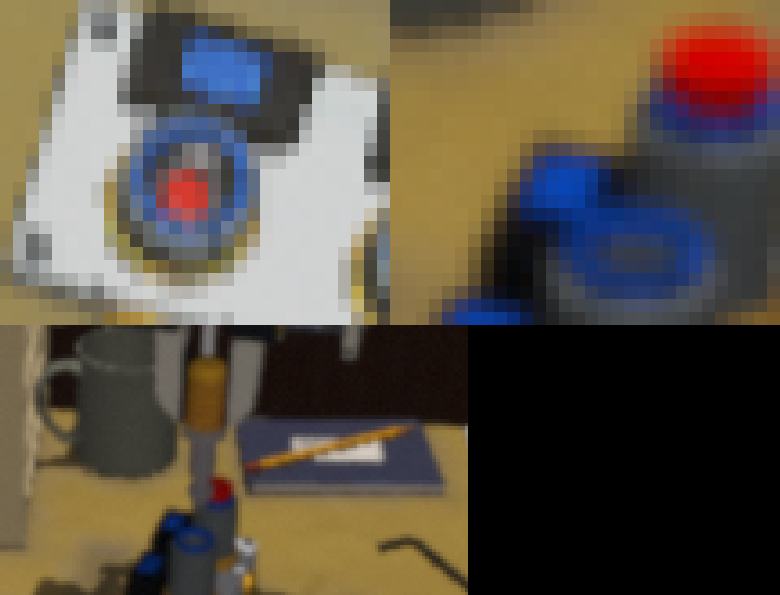

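The ring centre is at top (299.4,231.0) and side (303.5,199.0). In the side view the silencer hangs in the grip with its bronze at column 307 and its stem end near (305.6,279/…), above the port.

```bash
python3 - <<'E'
from h import *
np.set_printoptions(precision=4,suppress=True)
print("port",plane("top",(299.4,231),.08),plane("side",(303.5,199),.08),tri((299.4,231),(303.5,199)))
p=robot.observe()["tool_pos"]
for dz in(.03,.0085,-.012,-.04,-.068):print(dz,proj("side",p+[0,0,dz]))
s=cv2.imread("pics/side2.png")
hsv=cv2.cvtColor(s,cv2.COLOR_BGR2HSV)
m=cv2.inRange(hsv,np.array([12,140,50]),np.array([30,255,255]))[148:172,298:318]
for y in range(m.shape[0]):
    x=np.flatnonzero(m[y]);print(y+148,(x.min()+298,x.max()+298) if len(x) else None,end=' ')
g=s[165:195,296:318].astype(int);print();print(g.sum(2)//3)
E
```

```text
port [ 0.5282 -0.0711  0.08  ] [ 0.5242 -0.0676  0.08  ] (array([ 0.5263, -0.0709,  0.0784]), array([ 0.0042, -0.0005,  0.0006]))
0.03 [307.0942 149.887 ]
0.0085 [306.5074 159.0028]
-0.012 [305.9615 167.4838]
-0.04 [305.2365 178.7484]
-0.068 [304.5342 189.6601]
148 None 149 (np.int64(304), np.int64(311)) 150 (np.int64(303), np.int64(312)) 151 (np.int64(302), np.int64(312)) 152 (np.int64(302), np.int64(312)) 153 (np.int64(302), np.int64(312)) 154 (np.int64(302), np.int64(312)) 155 (np.int64(302), np.int64(312)) 156 (np.int64(302), np.int64(312)) 157 (np.int64(302), np.int64(312)) 158 (np.int64(301), np.int64(311)) 159 (np.int64(301), np.int64(311)) 160 (np.int64(301), np.int64(311)) 161 (np.int64(301), np.int64(311)) 162 (np.int64(301), np.int64(311)) 163 (np.int64(301), np.int64(311)) 164 (np.int64(301), np.int64(311)) 165 (np.int64(301), np.int64(311)) 166 (np.int64(301), np.int64(311)) 167 (np.int64(302), np.int64(311)) 168 (np.int64(303), np.int64(310)) 169 (np.int64(307), np.int64(307)) 170 None 171 None 
[[ 62  79  88  73  46  43  52  58  62  62  64  67  64  64  58  47  55  85
 
[... 2015 characters left out ...]
1  66  61  51  45  40  41  45
   54  80 100 105]
 [113 113 114 114 114 113 103  81  69  67  66  61  53  48  45  43  44  46
   48  69  96 107]
 [110 110 113 113 116 116 108  84  67  65  62  54  49  50  53  49  47  44
   47  64  96 110]
 [ 94  91  95 102 108 108 103  81  61  58  55  50  48  48  51  49  47  47
   47  64  98 112]
 [ 66  60  62  72  76  77  77  63  52  51  52  50  51  52  53  50  52  50
   51  62  97 113]
 [ 46  40  42  45  48  42  40  42  45  47  49  51  53  55  54  54  53  52
   50  64  97 114]
 [ 40  42  44  38  35  23  20  32  40  45  49  50  51  54  54  55  53  52
   51  65  99 114]
 [ 44  54  49  41  33  21  18  30  42  46  48  52  54  56  55  53  52  52
   51  68  99 114]]
```

```bash
python3 -m jog '[[[-1,0,0.0023,0.01,0],[-1,0,0.0023,0.02,0],[-1,0,0.0023,0.023,0],[-1,0,0.0023,0.023,0],[-1,0,0.0023,0.023,0]]]' 50
python3 -m jog '[[[-1,0,0,0.002,0],[-1,0,0,0.004,0],[-1,0,0,0.006,0],[-1,0,0,0.006,0]]]'
python3 -m jog '[[[-1,0,0,0.002,0],[-1,0,0,0.004,0],[-1,0,0,0.004,0],[-1,0,0,0.004,0]]]'
```

```text
time: 5.33
tool_pos: [0.5253, -0.0702, 0.1481]
tool_rot: [-3.14, -0.0, 1.374]
contact_force: [-0.2, -0.4, -0.9]
opening: 0.0241
grip_force: 50.0
time: 5.67
tool_pos: [0.5254, -0.0707, 0.1424]
tool_rot: [-3.141, 0.0, 1.373]
contact_force: [-0.4, 0.2, -0.5]
opening: 0.024
grip_force: 50.0
time: 6.0
tool_pos: [0.5255, -0.0707, 0.1386]
tool_rot: [-3.141, 0.0, 1.373]
contact_force: [0.7, -0.6, -0.9]
opening: 0.0241
grip_force: 50.0
```

```bash
python3 -m jog '[[[-1,0,0,0.001,0],[-1,0,0,0.002,0],[-1,0,0,0.003,0],[-1,0,0,0.003,0]]]'
python3 -m jog '[[[-1,0,0,0.001,0],[-1,0,0,0.002,0],[-1,0,0,0.003,0],[-1,0,0,0.003,0]]]'
```

```text
time: 6.33
tool_pos: [0.5254, -0.0707, 0.1355]
tool_rot: [-3.141, 0.0, 1.373]
contact_force: [1.1, 0.8, -0.6]
opening: 0.0238
grip_force: 50.0
time: 6.67
tool_pos: [0.5254, -0.0706, 0.1325]
tool_rot: [-3.141, 0.0, 1.373]
contact_force: [1.0, -0.6, -0.9]
opening: 0.024
grip_force: 50.0
```

```bash
for i in 1; do python3 -m jog '[[[-1,0,0,0.001,0],[-1,0,0,0.002,0],[-1,0,0,0.003,0],[-1,0,0,0.003,0]]]'; done
python3 -m jog '[[[-1,0,0,0.001,0],[-1,0,0,0.002,0],[-1,0,0,0.002,0]]]'
python3 -m jog '[[[-1,0,0,0.001,0],[-1,0,0,0.002,0],[-1,0,0,0.002,0]]]'
python3 -m jog '[[[-1,0,0,0.001,0],[-1,0,0,0.002,0],[-1,0,0,0.002,0]]]'
```

```text
time: 7.0
tool_pos: [0.5254, -0.0706, 0.1294]
tool_rot: [-3.141, 0.0, 1.373]
contact_force: [-0.1, 0.2, -0.5]
opening: 0.0239
grip_force: 50.0
time: 7.25
tool_pos: [0.5254, -0.0706, 0.1275]
tool_rot: [-3.141, 0.0, 1.373]
contact_force: [-1.3, -0.4, -0.2]
opening: 0.0237
grip_force: 50.0
time: 7.5
tool_pos: [0.5255, -0.0707, 0.1257]
tool_rot: [-3.141, 0.0, 1.373]
contact_force: [-0.4, 0.7, 0.3]
opening: 0.0238
grip_force: 50.0
time: 7.75
tool_pos: [0.5257, -0.0707, 0.1238]
tool_rot: [3.141, 0.0, 1.373]
contact_force: [-0.6, -0.6, 2.9]
opening: 0.0239
grip_force: 50.0
```

```bash
f(){ grep -E "tool_pos|contact|opening"; }
python3 -m jog '[[[-1,0,0,0.001,0],[-1,0,0,0.001,0]]]'|f
python3 -m jog '[[[-1,0,0,0.001,0],[-1,0,0,0.001,0]]]'|f
python3 -m jog '[[[-1,0,0,0.001,0],[-1,0,0,0.001,0]]]'|f
python3 -m jog '[[[-1,0,0,0.001,0],[-1,0,0,0.001,0]]]'|f
```

```text
tool_pos: [0.5257, -0.0707, 0.1228]
contact_force: [-0.7, 0.8, 2.6]
opening: 0.0238
tool_pos: [0.5259, -0.0708, 0.1221]
contact_force: [-1.2, 0.2, 4.7]
opening: 0.0239
tool_pos: [0.5253, -0.0706, 0.1203]
contact_force: [-0.8, 0.7, -0.9]
opening: 0.0241
tool_pos: [0.5253, -0.0706, 0.1192]
contact_force: [-0.2, -0.6, -0.5]
opening: 0.0239
```

```bash
f(){ grep -E "tool_pos|contact|opening"; }
python3 -m jog '[[[-1,0,0,0.001,0],[-1,0,0,0.001,0]]]'|f
python3 -m jog '[[[-1,0,0,0.001,0],[-1,0,0,0.001,0]]]'|f
python3 -m jog '[[[-1,0,0,0.001,0],[-1,0,0,0.001,0]]]'|f
```

```text
tool_pos: [0.5254, -0.0706, 0.1183]
contact_force: [-0.6, 0.4, -0.2]
opening: 0.024
tool_pos: [0.5255, -0.0707, 0.1176]
contact_force: [-0.4, 0.1, -0.1]
opening: 0.0239
tool_pos: [0.5256, -0.0707, 0.1167]
contact_force: [-0.5, -0.6, 0.4]
opening: 0.0243
```

```bash
f(){ grep -E "tool_pos|contact"; }
python3 -m jog '[[[-1,0,0,0.001,0],[-1,0,0,0.001,0],[-1,0,0,0.001,0]]]'|f
python3 -m jog '[[[-1,0,0,0.001,0],[-1,0,0,0.001,0],[-1,0,0,0.001,0]]]'|f
python3 -m jog '[[[-1,0,0,0.001,0],[-1,0,0,0.001,0],[-1,0,0,0.001,0]]]'|f
```

```text
tool_pos: [0.5256, -0.0707, 0.1157]
contact_force: [-0.6, -0.2, 2.1]
tool_pos: [0.5257, -0.0707, 0.1148]
contact_force: [0.6, 0.8, 3.5]
tool_pos: [0.5258, -0.0707, 0.1139]
contact_force: [0.4, 0.3, 4.3]
```

```bash
f(){ grep -E "tool_pos|contact"; }
python3 -m jog '[[[-1,0,0,0.001,0],[-1,0,0,0.001,0],[-1,0,0,0.001,0]]]'|f
python3 -m jog '[[[-1,0,0,0.0005,0],[-1,0,0,0.0005,0],[-1,0,0,0.0005,0]]]'|f
```

```text
tool_pos: [0.5257, -0.0708, 0.1129]
contact_force: [-0.3, 0.4, 5.8]
tool_pos: [0.5258, -0.0707, 0.1126]
contact_force: [0.3, 1.0, 7.2]
```

```bash
f(){ grep -E "tool_pos|contact"; }
python3 -m jog '[[[-1,0,0,0.0005,0],[-1,0,0,0.0005,0],[-1,0,0,0.0005,0]]]'|f
python3 -m jog '[[[-1,0,0,0.0005,0],[-1,0,0,0.0005,0],[-1,0,0,0.0005,0]]]'|f
```

```text
tool_pos: [0.5259, -0.0708, 0.1126]
contact_force: [-1.3, -0.3, 10.4]
tool_pos: [0.5259, -0.0708, 0.1125]
contact_force: [-3.5, 1.0, 14.4]
```

```bash
f(){ grep -E "tool_pos|contact"; }
python3 -m jog '[[[-1,0,0,-0.001,0],[-1,0,0,-0.002,0],[-1,0,0,-0.002,0]]]'|f
python3 -m jog '[[[-1,0,0,-0.001,0],[-1,0,0,-0.001,0],[-1,0,0,-0.001,0]]]'|f
python3 -m jog '[[[-1,0,0,-0.001,0],[-1,0,0,-0.001,0],[-1,0,0,-0.001,0]]]'|f
```

```text
tool_pos: [0.5257, -0.0707, 0.1136]
contact_force: [-0.2, -0.6, 4.9]
tool_pos: [0.5257, -0.0707, 0.1142]
contact_force: [1.2, -0.3, 4.5]
tool_pos: [0.5256, -0.0707, 0.1149]
contact_force: [1.0, -0.1, 0.1]
```

```bash
f(){ grep -E "tool_pos|contact"; }
python3 -m jog '[[[-1,0,0,-0.0005,0],[-1,0,0,-0.0005,0],[-1,0,0,-0.0005,0]]]'|f
python3 -m jog '[[[-1,0,0,-0.0005,0],[-1,0,0,-0.0005,0],[-1,0,0,-0.0005,0]]]'|f
```

```text
tool_pos: [0.5255, -0.0707, 0.1151]
contact_force: [2.3, -1.2, -6.2]
tool_pos: [0.5253, -0.0706, 0.1153]
contact_force: [5.5, -0.9, -14.9]
```

```bash
f(){ grep -E "tool_pos|contact|opening|grip"; }
python3 -m jog '[[[-1,0,0,0.0002,0],[-1,0,0,0.0002,0],[-1,0,0,0.0002,0],[-1,0,0,0.0002,0],[-1,0,0,0.0002,0]]]'|f
```

```text
tool_pos: [0.5253, -0.0706, 0.1153]
contact_force: [4.5, -1.6, -15.8]
opening: 0.0239
grip_force: 50.0
```

```bash
f(){ grep -E "tool_pos|contact|opening|grip"; }
python3 -m jog '[[[-1,0,0,0.0005,0],[-1,0,0,0.001,0],[-1,0,0,0.001,0],[-1,0,0,0.001,0]]]'|f
python3 -m jog '[[[0.2,0,0,0,0],[0.2,0,0,0,0],[0.2,0,0,0,0],[0.2,0,0,0,0],[0.2,0,0,0,0]]]'|f
python3 -m jog '[[[0.2,0,0,-0.01,0],[0.2,0,0,-0.03,0],[0.2,0,0,-0.06,0],[0.2,0,0,-0.1,0],[0.2,0,0,-0.1,0]]]'|f
python3 -m jog '[[[0.2,0.04,0,0,0],[0.2,0.08,0,0,0],[0.2,0.12,0,0,0],[0.2,0.12,0,0,0]]]'|f
python3 - <<'E'
from h import *
s=robot.read_camera("side")[:,:,::-1];t=robot.read_camera("top")[:,:,::-1]
print(robot.observe()["time"])
cv2.imwrite("pics/c3.png",np.hstack([cv2.resize(s[150:250,260:360],None,fx=4,fy=4),cv2.resize(t[180:280,260:360],None,fx=4,fy=4)]))
E
```

```text
tool_pos: [0.5255, -0.0706, 0.1152]
contact_force: [2.3, -0.6, -8.5]
opening: 0.0239
grip_force: 50.0
tool_pos: [0.5256, -0.0707, 0.1155]
contact_force: [-0.5, -0.4, 0.1]
opening: 0.0524
grip_force: 0.0
tool_pos: [0.5288, -0.0715, 0.2231]
contact_force: [1.7, -0.3, 0.5]
opening: 0.0551
grip_force: 0.0
tool_pos: [0.5498, 0.053, 0.2159]
contact_force: [-0.7, 0.9, -0.4]
opening: 0.0554
grip_force: 0.0
13.9333
```

View pics/c3.png

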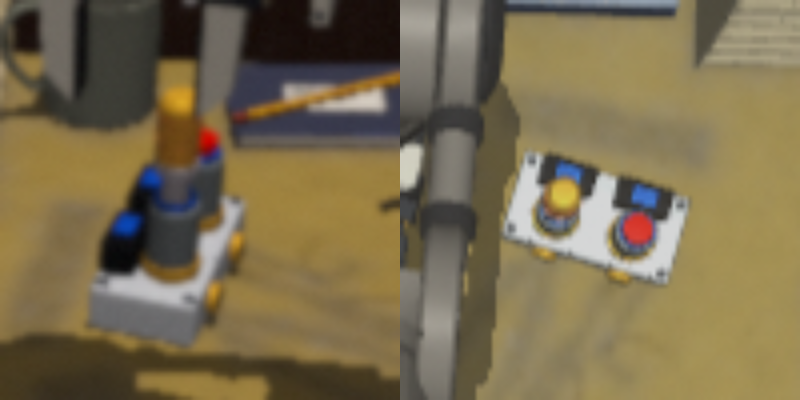

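The silencer stands upright in the open port: side crop (178,130), top crop (563,192). It held a tug of about 15 N, and the gripper is clear of it.

```bash
python3 -c "
from cell import robot
print(robot.hand_in())"
```

```text
the job is handed in; nothing more can be done
None
```

The silencer is locked in the open port; it held an upward tug of about 15 N (more than the 10 N you asked for), I let go of it and handed the job in at about 14 s, and no verdict came back.

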